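# Lock a chain-adjuster collar with its index pin

## Robot

A 7-joint arm with a two-finger parallel gripper is mounted at the origin on the work surface. World frame = base frame: x ahead of the robot, y to its left, z up, the work surface at z = 0. Lengths are in m, angles in rad, forces in N, time in s.
With the tool pointing down it reaches from about 0.425 to 0.875 m from the base axis. Payload 4.7 kg.
Tool frame: the origin (TCP) lies on the mounting face of the last link; the fingertips stand 182 mm ahead of it and the grasp point (between the pads) lies 164 mm ahead of it; z points along the fingers, y is the direction in which the jaws open and shut (so a half turn about z gives the same grasp; the last joint's range is limited). The gripper opens to 87 mm and grips with 3 to 60 N. Pads are 19 mm wide; open, the fingers measure 117 mm over their backs; the gripper's body (75 mm by 190 mm) begins 51 mm behind the grasp point.
Start: joints at [-1.223, 0.321, -0.07, 1.45, 0.023, 1.371, -0.057], TCP at [0.213, 0.614, 0.405] pointing down, gripper open.
Joint ranges: [-2.86, 2.86], [-0.3, 2.09], [-1.38, 1.24], [0.06, 2.45], [-1.56, 4.7], [0.09, 2.05], [-2.69, 2.69]. Speed limits (rad/s): [2.57, 2.57, 3.14, 3.14, 3.14, 3.14, 3.14].

## Interface

Orientations are given as a unit quaternion [w, x, y, z].
In Python, from station import manip, get_image, hand_in, masks_of gives the robot as it stands. The module is installed in compiled form; this text tells all that it offers.
- The arm moves only by the tool move_arm, never from a script. Its argument "plan" is a list of rows, each an object with "turn": the turn, a rotation vector about the world's x, y, z in rad, a list of three; "dp": the shift along the world's x, y, z in cm, a list of three; "fingers": the closure, from -1 (fully open) to 1 (shut). A call has 1 to 12 rows; each row shifts and turns the commanded pose from where the row before left it; what a row does not reach is not made up. A row lasts 1/12 s, in which the tool goes at most 41.7 mm and 7.16 degrees, less where a joint would pass 70% of its speed; a pose out of reach is approached as far as the arm can. A call is refused whole if a number of a shift passes 4.17 or a number of a turn 0.125, either way. A call with a gripper value outside its range is refused whole. The fingers move at their own pace and stop on an object; "squeeze" is the grip in N (left out, the last holds). Time passes only in rows, so rows that do not move let the fingers close. It gives the time, the measured TCP pose, the force and the opening at its end, in the units of the state.
- manip.get_obs(): the state, without advancing time (a new reading comes with each control period).
- get_image(name): name is "scene" or "top" or "wrist"; returns a dict with "color" (420x560x3 uint8, blue, green, red), "fx", "fy", "cx", "cy" (pixels), "dist_coeffs" ([k1, k2, p1, p2, k3] as OpenCV has them; the pictures are not rectified), "R" (3x3) and "t" (3): a world point X has camera coordinates R X + t. Camera axes: x right, y down, z forward; pixel columns grow to the right and rows downward; lengths in m; the calibration is good to about 2 mm. A picture is of the moment at which its call begins. There is no depth.
- hand_in(): hands the job in, once; it reports no verdict.
Trained networks look in the newest picture that a camera, given by its name, has taken for a name from the list of things; names that differ only in an ending like _2 or _b are one class to them, and where a whole thing is asked for, a point or a joint stands for the part that bears it (a point fixed in the world has none). Each returns a list of dicts, best first, with "score" (0 to 1); they miss things now and then, are a little off and sometimes report something else, mostly with a low value. They report only what shows in the picture. A call takes as long as a camera call. They do not tell look-alikes from the thing itself.
- masks_of(camera, target): "mask" (420x560 bool, what is visible of it) and "rect" ([left, top, right, bottom] in pixels, round what is visible of it).
The state is a dict: "time_s": time; "qpos": joint angles; "joint_velocities": joint speeds; "effort": joint torques, N m; "tcp_pos": TCP position; "eef_rot": TCP orientation; "contact_force": force on the tool from outside, world axes, zero at the start; "moment": the same for the moment, N m; "width": finger opening in m.
Only numpy, scipy, OpenCV 4.12 (cv2) and the standard library are available. Lean on these libraries where they do the work, as an engineer would, in place of code of your own. Each camera call takes 0.05 s, during which the arm holds its last target.

## Task

Take the blue-headed locking pin from its wooden block, put it into the hole of the loose brass collar and spin the collar round until the pin drops into the stop hole hidden below, somewhere near the red mark on the housing. Feel for that hole gently, without forcing the pin; push the pin fully home so that its head sits on the collar, then let go. Leave the other things on the bench where they are.

Things in the scene. Friction and masses are not known exactly. Their poses are not given: they have to be found in the camera images.
- pin: Locking pin, 80 g (may vary 30 %), upright in the block at the start, its head on the block's top. Steel shank 12 mm in diameter, 32 mm long, foot chamfered 1 x 1.5 mm; square blue head 24 x 24 mm, 34 mm high, its underside a flat shoulder. Origin: centre of the shank's lower end (shoulder at 32 mm, top at 66 mm). z up the pin, x and y square to the head's faces.
- stand: Fixed wooden block 75 x 75 x 45 mm with one upright hole 14 mm wide and 38 mm deep in the middle of its top; the pin stands in it. Origin: centre of its underside.
- housing: Round grey adjuster housing, fixed to the bench: 120 mm in diameter, 49 mm high, with four bolted feet 12 mm high reaching 81 mm from the centre. Origin: centre of its underside, on the collar's turning axis; z up. A red mark, 5 mm wide, lies on the top rim on the housing's -x side. The brass collar lies inside, flush with the rim.
- stop_face (a point): Point on the turning axis, at the height of the fixed flat steel stop face hidden under the collar (34 mm above the bench). It has one hole, 14 mm wide, 24 mm deep, 27 mm from the axis, within 0.6 rad (34 degrees) either side of the red mark, differently each time; only there can the pin pass. Elsewhere the pin stands on the face, its shoulder 17 mm above the collar.
- collar_hole (a point): Centre of the mouth of the round hole through the brass collar (14 mm wide, 14 mm deep, level with the collar's top, 49 mm above the bench, 27 mm from the turning axis). Turns with the collar. With the pin home its shoulder lies at this height.
- collar (a joint): Turn of the brass collar (85 mm in diameter) about the housing's upright axis, rad, counter-clockwise from above, no end stops. 0 or 6.28: its hole is at the red mark, on the housing's -x side. It has about 0.04 N m of friction (1.5 N at its hole) and stays where left; it starts at 1.2 to 5.08, well away from the mark. The pin in its hole can push it round like a crank.
- socket: Bystander: steel socket, a tube 28 mm in diameter and 38 mm high, standing. Origin: centre of its underside.
- wrench: Bystander: flat steel wrench, 170 mm long, lying.
- can: Bystander: green can, 60 mm in diameter, 110 mm high, standing.
- screwdriver: Bystander: screwdriver with a grey handle, 190 mm long, lying.
Things that resemble listed ones, but are neither listed nor needed, are in the scene too. Of the things like the pin, leave any that is green or orange; of the rest the larger one is meant.

How it is judged:
On the way:
1. the pin's foot is in the collar's hole, at least 8 mm deep (z of pin in the frame of collar_hole below -0.008 m and horizontal distance between pin and collar_hole below 0.005 m), for 0.2 s.
At the end, for the whole second after the job is handed in: The pin stands upright (within 0.1 rad) and at rest in the collar's hole (within 4 mm), passed through the collar into the stop hole beneath and fully home: the head's underside within 2.5 mm of the collar's top (z of pin in the frame of collar_hole below -0.0295 m and horizontal distance between pin and collar_hole below 0.004 m and angle between pin's own z axis and vertical below 0.1 rad and linear speed of pin below 0.02 m/s); the robot touches nothing.
It fails at once if the pin is forced: more than 50 N between the pin and the housing with its collar (contact force between pin and housing above 50 N).
It fails at once if a bystander (socket, wrench, can or screwdriver) is moved more than 25 mm (distance of any of socket, wrench, can, screwdriver from where it was at the start of the episode above 0.025 m).
It also fails if it takes over 72 s, if anything falls off the work surface, if the arm or the gripper's body presses on something with over 40 N, if the wrist force passes 120 N, or if a joint passes its speed limit or range.

## Working session

There is one attempt and no reset: what is moved stays moved. The work goes in short steps, Python scripts to look and compute and a tool call to move; the robot and the scene stay as the last step left them, time stands still between calls to the robot, and variables do not carry over. Pictures are saved under pics/ and viewed, and the job is handed in when it is done.

Besides the shell and the picture viewer there is one more tool, called by a JSON object that holds its "fn" and its "kwargs", one argument or row to a line. move_arm: Moves the arm, as the interface text tells. Its arguments: {"type":"object","properties":{"plan":{"type":"array"},"squeeze":{"type":"number"}},"required":["plan"]}

```bash
mkdir -p pics
python3 - <<'E'
from station import *
import cv2
o=manip.get_obs();print({k:o[k] for k in('time_s','tcp_pos','eef_rot','contact_force','width')})
for c in('scene','top','wrist'):
    i=get_image(c);cv2.imwrite(f'pics/{c}0.png',i['color']);print(c,i['fx'],i['dist_coeffs'],i['R'].tolist() if hasattr(i['R'],'tolist') else i['R'],i['t'])
    for n in('pin','stand','housing','collar','collar_hole','socket','wrench','can','screwdriver'):
        print(n,[(round(float(m['score']),2),[int(v) for v in m['rect']]) for m in masks_of(c,n)])
E
```

```text
{'time_s': 0.0, 'tcp_pos': array([0.21291605, 0.61393161, 0.40366907]), 'eef_rot': array([-1.23306663e-04,  1.66106489e-01,  9.86107357e-01, -9.48097569e-04]), 'contact_force': array([-0.26251747, -0.48531978,  0.1051906 ]), 'width': 0.08696279817239759}
scene 421.65999022826634 [-0.01491155  0.          0.          0.          0.        ] [[-0.6894950419277289, 0.7241952670644499, -0.011738923227006494], [0.6104053357805458, 0.5722805251346386, -0.5476315609990547], [-0.3898742274217656, -0.3847547474860738, -0.8366372398352877]] [ 0.40071932 -0.37536692  1.15202919]
pin [(0.66, [365, 221, 387, 242]), (0.52, [390, 274, 411, 299]), (0.4, [318, 216, 328, 230])]
stand [(0.85, [345, 216, 396, 267]), (0.26, [294, 158, 302, 179])]
housing [(0.83, [203, 105, 268, 166]), (0.67, [216, 111, 251, 140])]
collar [(0.64, [216, 107, 254, 140])]
collar_hole [(0.83, [217, 108, 251, 137])]
socket [(0.68, [294, 157, 304, 178])]
wrench [(0.97, [105, 136, 167, 187]), (0.45, [343, 215, 394, 267])]
can [(0.65, [196, 242, 233, 293])]
screwdriver [(0.64, [345, 214, 397, 267]), (0.62, [305, 281, 347, 383]), 
[... 466 characters left out ...]
[345, 222, 411, 289])]
collar [(0.84, [361, 234, 399, 271])]
collar_hole [(0.78, [363, 234, 399, 273])]
socket [(0.4, [293, 261, 305, 270])]
wrench [(0.88, [408, 131, 428, 200])]
can [(0.71, [253, 120, 280, 162]), (0.23, [167, 134, 198, 209])]
screwdriver [(0.87, [171, 136, 195, 210])]
wrist 376.10558405230216 [-0.09792879  0.          0.          0.          0.        ] [[0.3270481008265129, 0.9450073512669319, -0.0008036151014944655], [0.9041669344548169, -0.31266653114473697, 0.2910700859595486], [0.274812107419511, -0.09592052102327991, -0.9567013950351868]] [-0.65003448 -0.03603282  0.39137289]
pin []
stand []
housing []
collar []
collar_hole []
socket []
wrench []
can []
screwdriver []
```

Run:
```python
import cv2
a=cv2.imread('pics/scene0.png');b=cv2.imread('pics/top0.png')
cv2.imwrite('pics/s0z.png',cv2.resize(a[80:400,90:430],None,fx=2.3,fy=1.85*1,interpolation=cv2.INTER_CUBIC))
cv2.imwrite('pics/t0z.png',cv2.resize(b[110:310,140:440],None,fx=2.6,fy=2.6,interpolation=cv2.INTER_CUBIC))
```

```text
(no output)
```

View pics/s0z.png

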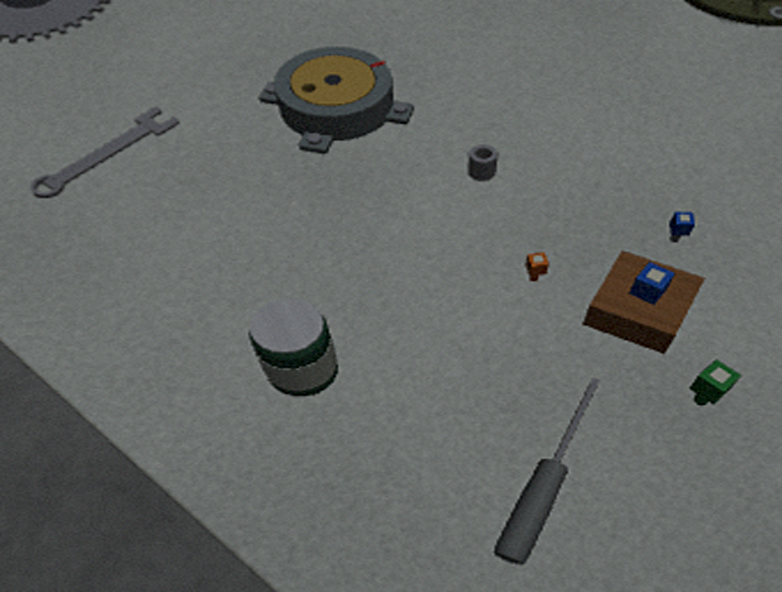

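View pics/t0z.png

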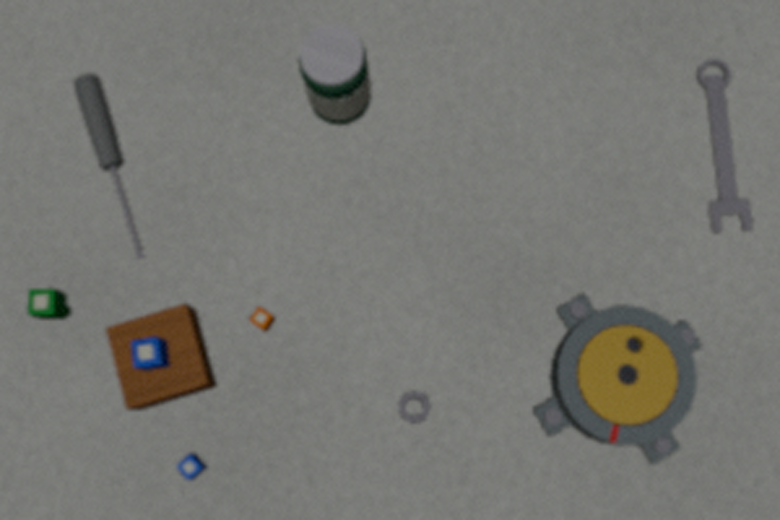

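The scene view shows the large blue pin in the wooden block, at about (373,233), and the small blue look-alike behind it. In the top view the pin is at about (197,246), the housing at (381,254) with its red mark on the near rim, and the collar hole on the far side at (384,242).

```bash
cat > h.py <<'E'
import numpy as np,cv2
from station import *
def K(i): return np.array([[i['fx'],0,i['cx']],[0,i['fy'],i['cy']],[0,0,1.]])
def ray(i,uv,z):
    p=cv2.undistortPoints(np.array(uv,float).reshape(-1,1,2),K(i),np.array(i['dist_coeffs'],float)).reshape(-1,2)
    R=np.array(i['R']);t=np.array(i['t']);c=-R.T@t
    d=np.c_[p,np.ones(len(p))]@R
    return c+d*((z-c[2])/d[:,2])[:,None]
def proj(i,X):
    R=np.array(i['R']);t=np.array(i['t'])
    return cv2.projectPoints(np.array(X,float).reshape(-1,1,3),cv2.Rodrigues(R)[0],t,K(i),np.array(i['dist_coeffs'],float))[0].reshape(-1,2)
def blobs(m,amin=8):
    n,l,s,c=cv2.connectedComponentsWithStats(m.astype(np.uint8))
    return [(s[k].tolist(),c[k],l==k) for k in range(1,n) if s[k][4]>=amin]
def hsv(i): return cv2.cvtColor(i['color'],cv2.COLOR_BGR2HSV)
E
python3 - <<'E'
from h import *
for c in('top','scene'):
    i=get_image(c);h=hsv(i);H,S,V=[h[...,k].astype(int) for k in range(3)]
    print(c)
    yel=(H>15)&(H<32)&(S>110)&(V>70)
    for s,ce,l in blobs(yel,100): 
        pts=np.argwhere(l)[:,::-1].astype(np.int32); hull=cv2.convexHull(pts); e=cv2.fitEllipse(hull); print('collar',s,e,ray(i,e[0],.049))
        # dark inside
        hm=np.zeros(V.shape,np.uint8);cv2.fillConvexPoly(hm,hull,1);hm=cv2.erode(hm,np.ones((3,3)))
        for s2,c2,_ in blobs((hm>0)&(V<60),4): print('  dark',s2,c2,ray(i,c2,.049))
    for s,ce,l in blobs(((H<8)|(H>172))&(S>120)&(V>60),4): print('red',s,ce,ray(i,ce,.049))
    for s,ce,l in blobs((H>105)&(H<130)&(S>120),15):
        print('blue',s,ce)
        hull=cv2.convexHull(np.argwhere(l)[:,::-1].astype(np.int32)); hm=np.zeros(V.shape,np.uint8);cv2.fillConvexPoly(hm,hull,1)
        for s2,c2,l2 in blobs((hm>0)&(S<90)&(V>90),4): print('  white',s2,c2,ray(i,c2,.079),cv2.minAreaRect(np.argwhere(l2)[:,::-1].astype(np.float32)))
E
```

```text
top
collar [362, 235, 39, 38, 1104] ((380.77081298828125, 253.7781982421875), (37.42710494995117, 39.025691986083984), 128.99798583984375) [[ 0.52035109 -0.17509553  0.049     ]]
  dark [382, 240, 4, 5, 15] [383.46666667 242.13333333] [[ 0.54617451 -0.18268784  0.049     ]]
  dark [378, 251, 6, 6, 28] [380.96428571 253.57142857] [[ 0.52080033 -0.17555254  0.049     ]]
red [375, 273, 3, 7, 15] [375.86666667 276.13333333] [[ 0.4714488  -0.16138361  0.049     ]]
blue [191, 240, 13, 12, 99] [197.53535354 245.74747475]
  white [193, 242, 6, 6, 32] [195.5625 244.8125] [[0.54591533 0.23408983 0.079     ]] ((195.5, 244.5), (5.0, 5.0), 90.0)
blue [209, 285, 9, 9, 36] [213.61111111 289.        ]
  white [210, 287, 5, 5, 15] [212.2 289.2] [[0.4494746  0.19563242 0.079     ]] ((212.25, 289.25), (3.535533905029297, 2.8284268379211426), 45.0)
scene
collar [216, 110, 37, 27, 713] ((234.12655639648438, 123.18128967285156), (26.588090896606445, 36.24169921875), 84.85932922363281) [[ 0.5234304  -0.17721881  0.049     ]]
  dark [231, 121, 7, 5, 30] [234.26666667 122.83333333] [[ 0.52245032 -0.17777984  0.049     ]]
  dark [222, 126, 5, 4, 18] [224.         127.33333333] [[ 0.54828941 -0.18483593  0.049     ]]
red [251, 113, 6, 3, 10] [253.9 114.2] [[ 0.47185555 -0.16406191  0.049     ]]
blue [381, 195, 11, 13, 94] [386.         201.10638298]
  white [386, 196, 4, 4, 16] [387.5 197.5] [[0.47381579 0.20827589 0.079     ]] ((387.5, 197.5), (3.0, 3.0), 90.0)
blue [364, 222, 19, 22, 205] [372.72195122 233.32682927]
  white [371, 225, 8, 8, 40] [374.625 228.4  ] [[0.54736938 0.23107751 0.079     ]] ((374.65380859375, 228.26919555664062), (6.37905216217041, 5.824352264404297), 33.6900634765625)
```

{"fn": "move_arm", "kwargs": {
  "plan": [
    {"dp": [2.4, -2.7, -0.5], "turn": [0, 0, 0], "fingers": -1},
    {"dp": [2.4, -2.7, -0.5], "turn": [0, 0, 0], "fingers": -1},
    {"dp": [2.4, -2.7, -0.5], "turn": [0, 0, 0], "fingers": -1},
    {"dp": [2.4, -2.7, -0.5], "turn": [0, 0, 0], "fingers": -1},
    {"dp": [2.4, -2.7, -0.5], "turn": [0, 0, 0], "fingers": -1},
    {"dp": [2.4, -2.7, -0.5], "turn": [0, 0, 0], "fingers": -1},
    {"dp": [2.4, -2.7, -0.5], "turn": [0, 0, 0], "fingers": -1},
    {"dp": [2.4, -2.7, -0.5], "turn": [0, 0, 0], "fingers": -1},
    {"dp": [2.4, -2.7, -0.5], "turn": [0, 0, 0], "fingers": -1},
    {"dp": [2.4, -2.7, -0.5], "turn": [0, 0, 0], "fingers": -1},
    {"dp": [2.4, -2.7, -0.5], "turn": [0, 0, 0], "fingers": -1},
    {"dp": [2.4, -2.7, -0.5], "turn": [0, 0, 0], "fingers": -1}
  ]
}}

```text
time_s: 2.6
tcp_pos: [0.5019, 0.2886, 0.3449]
eef_rot: [0.0, 0.166, 0.986, 0.0]
contact_force: [0.3, 0.9, -0.7]
width: 0.0871
```

Run:
```python
from h import *
i=get_image('wrist');cv2.imwrite('pics/w1.png',i['color'])
print(manip.get_obs()['tcp_pos'])
```

```text
[0.50699769 0.28078907 0.34394005]
```

View pics/w1.png

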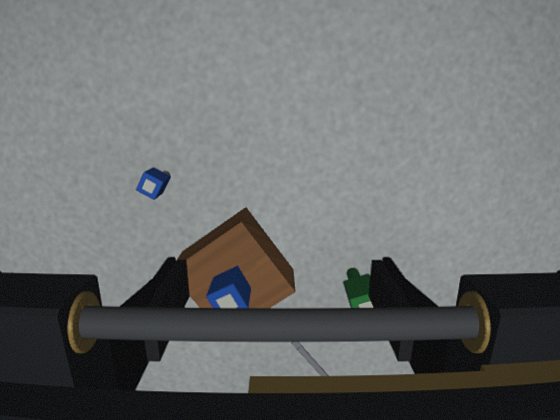

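Run:
```python
from h import *
i=get_image('wrist')
cv2.imwrite('pics/w1z.png',cv2.resize(i['color'][200:320,170:310],None,fx=5,fy=5,interpolation=cv2.INTER_CUBIC))
t=get_image('top')
cv2.imwrite('pics/t1z.png',cv2.resize(t['color'][220:275,170:240],None,fx=10,fy=10,interpolation=cv2.INTER_CUBIC))
import pickle;pickle.dump((i,t),open('i1.pkl','wb'))
```

```text
(no output)
```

View pics/w1z.png

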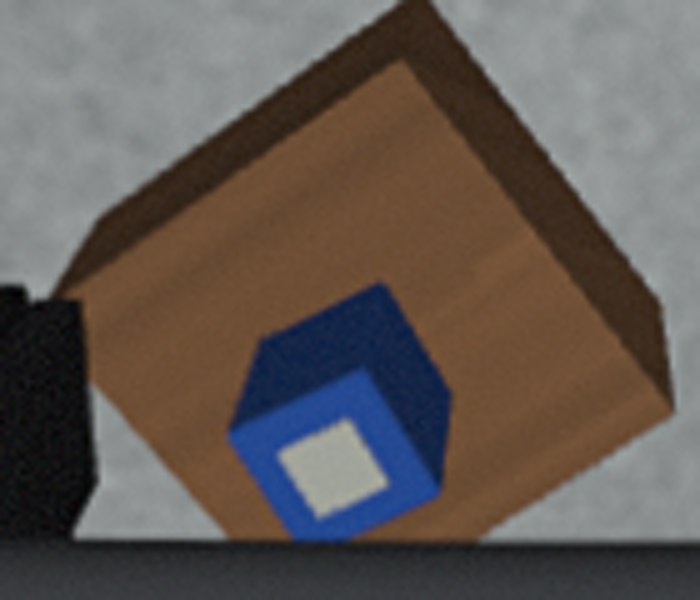

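View pics/t1z.png

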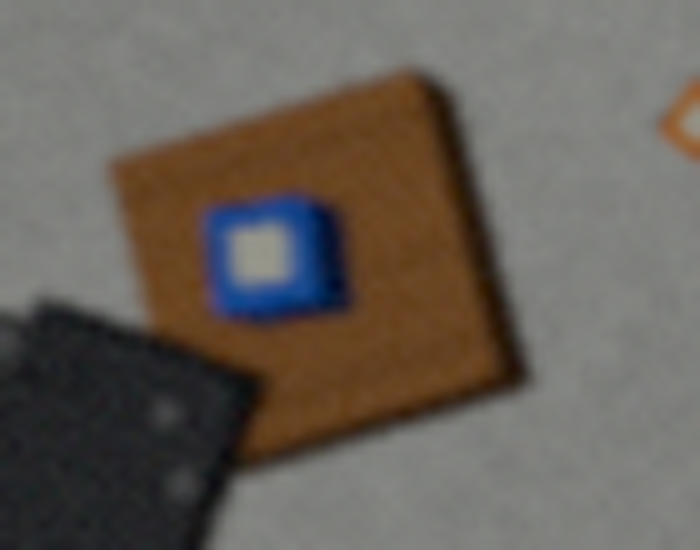

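Run:
```python
from h import *
import pickle
i,t=pickle.load(open('i1.pkl','rb'))
f=lambda l:ray(i,[(169.5+x/5,199.5+y/5) for x,y in l],.079)
for l in([(230,435),(365,368),(442,490)],[(276,456),(350,418),(388,483),(320,522)]):
    P=f(l);print(P,P.mean(0),[np.degrees(np.arctan2(*(P[k+1]-P[k])[1::-1])) for k in range(len(P)-1)],np.linalg.norm(np.diff(P,axis=0),axis=1))
P=f([(230,435),(442,490)]);print('c',P.mean(0))
```

```text
[[0.53768308 0.22019286 0.079     ]
 [0.53417487 0.24270517 0.079     ]
 [0.55629863 0.2461321  0.079     ]] [0.54271886 0.23634338 0.079     ] [np.float64(98.85746018207065), np.float64(8.805033888956274)] [0.02278402 0.0223876 ]
[[0.54306155 0.22523517 0.079     ]
 [0.54088198 0.23773438 0.079     ]
 [0.55259605 0.23907813 0.079     ]
 [0.55535441 0.22721127 0.079     ]] [0.5479735  0.23231474 0.079     ] [np.float64(99.8915505206802), np.float64(6.543952153667699), np.float64(-76.91440155493484)] [0.01268782 0.01179089 0.01218323]
c [0.54699085 0.23316248 0.079     ]
```

{"fn": "move_arm", "kwargs": {
  "plan": [
    {"dp": [0.8, -1, -0.5], "turn": [0, 0, 0.098], "fingers": -1},
    {"dp": [0.8, -1, -0.5], "turn": [0, 0, 0.098], "fingers": -1},
    {"dp": [0.8, -1, -0.5], "turn": [0, 0, 0.098], "fingers": -1},
    {"dp": [0.8, -1, -0.5], "turn": [0, 0, 0.098], "fingers": -1},
    {"dp": [0.8, -0.8, -0.5], "turn": [0, 0, 0.098], "fingers": -1},
    {"dp": [0, 0, 0], "turn": [0, 0, 0], "fingers": -1},
    {"dp": [0, 0, 0], "turn": [0, 0, 0], "fingers": -1},
    {"dp": [0, 0, 0], "turn": [0, 0, 0], "fingers": -1}
  ]
}}

```text
time_s: 3.42
tcp_pos: [0.5402, 0.2437, 0.3201]
eef_rot: [-0.0, -0.078, 0.997, 0.001]
contact_force: [-0.5, -0.4, 0.1]
width: 0.0875
```

Run:
```python
from h import *
i=get_image('wrist');cv2.imwrite('pics/w2.png',i['color'])
o=manip.get_obs();print(o['tcp_pos'],o['eef_rot'],o['qpos'])
print(proj(i,[[.547,.233,.079],[*o['tcp_pos'][:2],.079],[*o['tcp_pos'][:2],.05]]))
```

```text
[0.54017701 0.24375635 0.32019492] [ 1.41561809e-05 -7.81421685e-02  9.96942061e-01  5.72837709e-04] [-0.61945133  0.25361358  0.17605882  1.71354186 -0.04872808  1.1781735
  1.29696316]
[[259.51841257 243.51788999]
 [278.13928241 235.92285195]
 [278.16845934 221.77191487]]
```

View pics/w2.png

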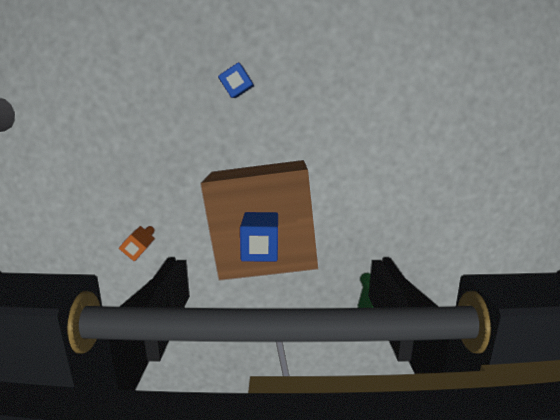

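The pin's head shows square to the jaws, with its white spot at (259,244), which is where my estimate projects. I'll go down onto it.

{"fn": "move_arm", "kwargs": {
  "plan": [
    {"dp": [0.68, -1.08, 0], "turn": [0, 0, 0], "fingers": -1},
    {"dp": [0, 0, -1.5], "turn": [0, 0, 0], "fingers": -1},
    {"dp": [0, 0, -1.5], "turn": [0, 0, 0], "fingers": -1},
    {"dp": [0, 0, -1.5], "turn": [0, 0, 0], "fingers": -1},
    {"dp": [0, 0, -1.5], "turn": [0, 0, 0], "fingers": -1},
    {"dp": [0, 0, -1.5], "turn": [0, 0, 0], "fingers": -1},
    {"dp": [0, 0, -1.1], "turn": [0, 0, 0], "fingers": -1},
    {"dp": [0, 0, 0], "turn": [0, 0, 0], "fingers": -1},
    {"dp": [0, 0, 0], "turn": [0, 0, 0], "fingers": -1}
  ]
}}

```text
time_s: 4.22
tcp_pos: [0.5478, 0.2312, 0.2336]
eef_rot: [-0.0, -0.078, 0.997, -0.0]
contact_force: [-0.5, 1.1, 0.3]
width: 0.0866
```

{"fn": "move_arm", "kwargs": {
  "plan": [
    {"dp": [0, 0, 0], "turn": [0, 0, 0], "fingers": 1},
    {"dp": [0, 0, 0], "turn": [0, 0, 0], "fingers": 1},
    {"dp": [0, 0, 0], "turn": [0, 0, 0], "fingers": 1},
    {"dp": [0, 0, 0], "turn": [0, 0, 0], "fingers": 1},
    {"dp": [0, 0, 0], "turn": [0, 0, 0], "fingers": 1},
    {"dp": [0, 0, 0], "turn": [0, 0, 0], "fingers": 1},
    {"dp": [0, 0, 0], "turn": [0, 0, 0], "fingers": 1},
    {"dp": [0, 0, 0], "turn": [0, 0, 0], "fingers": 1},
    {"dp": [0, 0, 0], "turn": [0, 0, 0], "fingers": 1},
    {"dp": [0, 0, 0], "turn": [0, 0, 0], "fingers": 1}
  ],
  "squeeze": 25
}}

```text
time_s: 5.05
tcp_pos: [0.5478, 0.2313, 0.2338]
eef_rot: [-0.0, -0.078, 0.997, 0.0]
contact_force: [-0.1, -1.0, 0.8]
width: 0.0281
```

{"fn": "move_arm", "kwargs": {
  "plan": [
    {"dp": [0, 0, 0], "turn": [0, 0, 0], "fingers": 1},
    {"dp": [0, 0, 0], "turn": [0, 0, 0], "fingers": 1},
    {"dp": [0, 0, 0], "turn": [0, 0, 0], "fingers": 1},
    {"dp": [0, 0, 0], "turn": [0, 0, 0], "fingers": 1}
  ]
}}

```text
time_s: 5.38
tcp_pos: [0.5477, 0.2314, 0.2338]
eef_rot: [-0.0, -0.078, 0.997, 0.0]
contact_force: [0.4, -0.1, 0.2]
width: 0.0237
```

{"fn": "move_arm", "kwargs": {
  "plan": [
    {"dp": [0, 0, 1], "turn": [0, 0, 0], "fingers": 1},
    {"dp": [0, 0, 1.5], "turn": [0, 0, 0], "fingers": 1},
    {"dp": [0, 0, 1.5], "turn": [0, 0, 0], "fingers": 1},
    {"dp": [0, 0, 1.5], "turn": [0, 0, 0], "fingers": 1},
    {"dp": [0, 0, 1.5], "turn": [0, 0, 0], "fingers": 1},
    {"dp": [0, 0, 1], "turn": [0, 0, 0], "fingers": 1},
    {"dp": [0.2, -2, 0], "turn": [0, 0, 0], "fingers": 1},
    {"dp": [0.2, -3, 0], "turn": [0, 0, 0], "fingers": 1},
    {"dp": [0.2, -3, 0], "turn": [0, 0, 0], "fingers": 1},
    {"dp": [0.2, -3, 0], "turn": [0, 0, 0], "fingers": 1},
    {"dp": [0.2, -3, 0], "turn": [0, 0, 0], "fingers": 1},
    {"dp": [0.2, -3, 0], "turn": [0, 0, 0], "fingers": 1}
  ]
}}

```text
time_s: 6.38
tcp_pos: [0.5596, 0.0598, 0.3142]
eef_rot: [0.0, -0.078, 0.997, 0.0]
contact_force: [0.8, 1.0, -0.1]
width: 0.0238
```

{"fn": "move_arm", "kwargs": {
  "plan": [
    {"dp": [0.2, -3, 0], "turn": [0, 0, 0], "fingers": 1},
    {"dp": [0.2, -3, 0], "turn": [0, 0, 0], "fingers": 1},
    {"dp": [0.2, -3, 0], "turn": [0, 0, 0], "fingers": 1},
    {"dp": [0.2, -3, 0], "turn": [0, 0, 0], "fingers": 1},
    {"dp": [0, -3, 0], "turn": [0, 0, 0], "fingers": 1},
    {"dp": [0, -3, 0], "turn": [0, 0, 0], "fingers": 1},
    {"dp": [0, -3, 0], "turn": [0, 0, 0], "fingers": 1},
    {"dp": [0, -2, 0], "turn": [0, 0, 0], "fingers": 1},
    {"dp": [0, -1, 0], "turn": [0, 0, 0], "fingers": 1},
    {"dp": [0, 0, 0], "turn": [0, 0, 0], "fingers": 1},
    {"dp": [0, 0, 0], "turn": [0, 0, 0], "fingers": 1},
    {"dp": [0, 0, 0], "turn": [0, 0, 0], "fingers": 1}
  ]
}}

```text
time_s: 7.38
tcp_pos: [0.5682, -0.1765, 0.3136]
eef_rot: [-0.0, -0.079, 0.997, 0.001]
contact_force: [-0.2, 0.8, -1.2]
width: 0.0246
```

Run:
```python
from h import *
i=get_image('wrist');cv2.imwrite('pics/w3.png',i['color'])
s=get_image('scene');cv2.imwrite('pics/s3.png',cv2.resize(s['color'][60:220,160:360],None,fx=3.5,fy=3.5,interpolation=cv2.INTER_CUBIC))
o=manip.get_obs();print(o['time_s'],o['tcp_pos'],o['eef_rot'],o['width'])
import pickle;pickle.dump((i,s),open('i3.pkl','wb'))
```

```text
7.4833 [ 0.56823713 -0.17641932  0.31368858] [ 4.32021349e-07 -7.96448144e-02  9.96823117e-01  6.13510789e-04] 0.024029983342879185
```

View pics/w3.png

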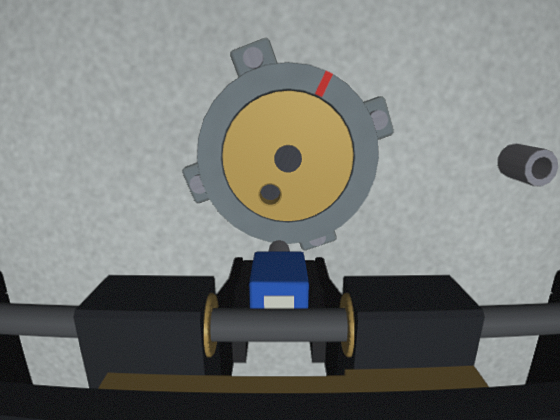

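View pics/s3.png

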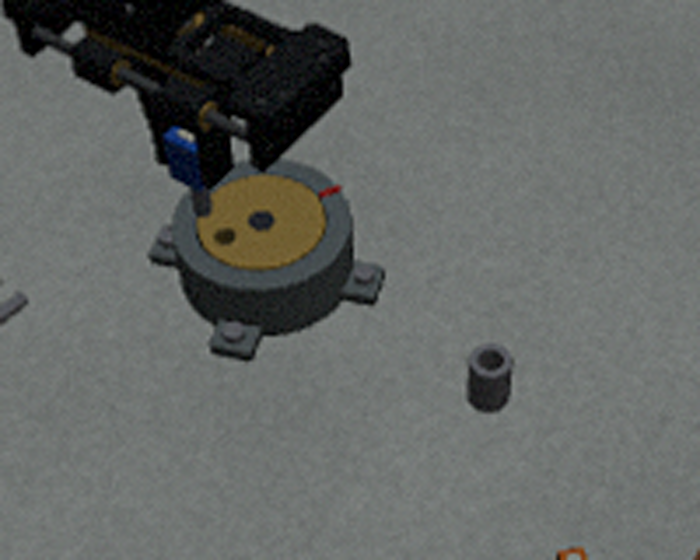

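The wrist view shows the pin held with its shank foot at (279,246), the collar centre at (288,158), the collar hole at (270,194) and the red mark at (323,83).

Run:
```python
from h import *
import pickle
i,s=pickle.load(open('i3.pkl','rb'))
h=hsv(i);H,S,V=[h[...,k].astype(int) for k in range(3)]
yel=(H>12)&(H<35)&(S>80)&(V>90)
yel[230:]=0
s_,c,l=max(blobs(yel,500),key=lambda b:b[0][4])
hull=cv2.convexHull(np.argwhere(l)[:,::-1].astype(np.int32));e=cv2.fitEllipse(hull)
hm=np.zeros(V.shape,np.uint8);cv2.fillConvexPoly(hm,hull,1);hm=cv2.erode(hm,np.ones((7,7)))
print('collar',s_,e,ray(i,e[0],.049),ray(i,hull[:,0].astype(float),.049)[:,:2].mean(0))
P=ray(i,hull[:,0].astype(float),.049)[:,:2].astype(np.float32);print('circle',cv2.minEnclosingCircle(P),cv2.fitEllipse(P))
for s2,c2,l2 in blobs((hm>0)&~yel,40):
    hu=cv2.convexHull(np.argwhere(l2)[:,::-1].astype(np.int32))[:,0].astype(float)
    print('dark',s2,c2,ray(i,c2,.049),cv2.fitEllipse(ray(i,hu,.049)[:,:2].astype(np.float32)))
for s2,c2,l2 in blobs(((H<8)|(H>172))&(S>120)&(V>60),20): print('red',s2,c2,ray(i,c2,.049))
o=manip.get_obs();T=o['tcp_pos'];print(proj(i,[[T[0],T[1],T[2]-.2207],[T[0]-.006,T[1],T[2]-.2207]]))
cv2.imwrite('pics/w3z.png',cv2.resize(i['color'][170:320,210:350],None,fx=5,fy=4,interpolation=cv2.INTER_CUBIC))
```

```text
collar [222, 91, 132, 130, 12499] ((287.4297180175781, 155.44056701660156), (130.1112823486328, 131.0133819580078), 62.70078659057617) [[ 0.52092295 -0.17779307  0.049     ]] [ 0.52311249 -0.17776793]
circle ((0.5226419568061829, -0.17741654813289642), 0.042749062180519104) ((0.5226843953132629, -0.17745180428028107), (0.08501477539539337, 0.08517396450042725), 10.21173095703125)
dark [274, 145, 28, 27, 588] [287.54761905 158.17346939] [[ 0.52266388 -0.17742447  0.049     ]] ((0.5227957367897034, -0.17738032341003418), (0.017495417967438698, 0.017745567485690117), 167.42428588867188)
dark [260, 184, 20, 20, 314] [269.77070064 193.70700637] [[ 0.54794226 -0.18520912  0.049     ]] ((0.5479894876480103, -0.18517522513866425), (0.013232976198196411, 0.013400770723819733), 104.41259765625)
red [315, 71, 18, 26, 197] [323.3857868  83.4213198] [[ 0.47303329 -0.16313543  0.049     ]]
[[277.91403749 248.17499827]
 [279.58955169 238.44125271]]
```

View pics/w3z.png

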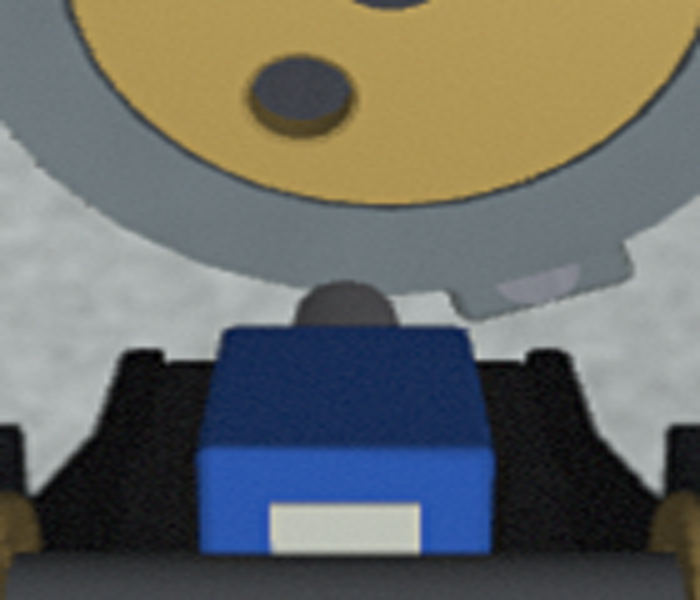

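{"fn": "move_arm", "kwargs": {
  "plan": [
    {"dp": [-0.7, -0.4, 0], "turn": [0, 0, 0], "fingers": 1},
    {"dp": [-0.7, -0.3, 0], "turn": [0, 0, 0], "fingers": 1},
    {"dp": [-0.62, -0.16, -0.5], "turn": [0, 0, 0], "fingers": 1},
    {"dp": [0, 0, -1], "turn": [0, 0, 0], "fingers": 1},
    {"dp": [0, 0, -1], "turn": [0, 0, 0], "fingers": 1},
    {"dp": [0, 0, -0.9], "turn": [0, 0, 0], "fingers": 1},
    {"dp": [0, 0, 0], "turn": [0, 0, 0], "fingers": 1},
    {"dp": [0, 0, 0], "turn": [0, 0, 0], "fingers": 1},
    {"dp": [0, 0, 0], "turn": [0, 0, 0], "fingers": 1}
  ]
}}

```text
time_s: 8.23
tcp_pos: [0.5479, -0.1872, 0.2796]
eef_rot: [-0.0, -0.078, 0.997, -0.0]
contact_force: [0.8, 0.1, -1.6]
width: 0.024
```

Run:
```python
from h import *
i=get_image('wrist');cv2.imwrite('pics/w4.png',cv2.resize(i['color'][100:320,160:400],None,fx=3,fy=2.7,interpolation=cv2.INTER_CUBIC))
s=get_image('scene');cv2.imwrite('pics/s4.png',cv2.resize(s['color'][70:170,180:300],None,fx=6,fy=6,interpolation=cv2.INTER_CUBIC))
o=manip.get_obs();print(o['time_s'],o['tcp_pos'],o['eef_rot'],o['width'],o['contact_force'])
T=o['tcp_pos'];print(proj(s,[[T[0],T[1],T[2]-.2207]]),proj(s,[[.548,-.185,.049]]))
```

```text
8.3333 [ 0.54796742 -0.1873382   0.28019504] [ 4.49803071e-04 -7.80936787e-02  9.96945913e-01 -1.46345036e-04] 0.023882682309430688 [0.35988894 0.00650898 0.02007612]
[[222.8620984  123.49903711]] [[224.04400213 127.2294024 ]]
```

View pics/w4.png

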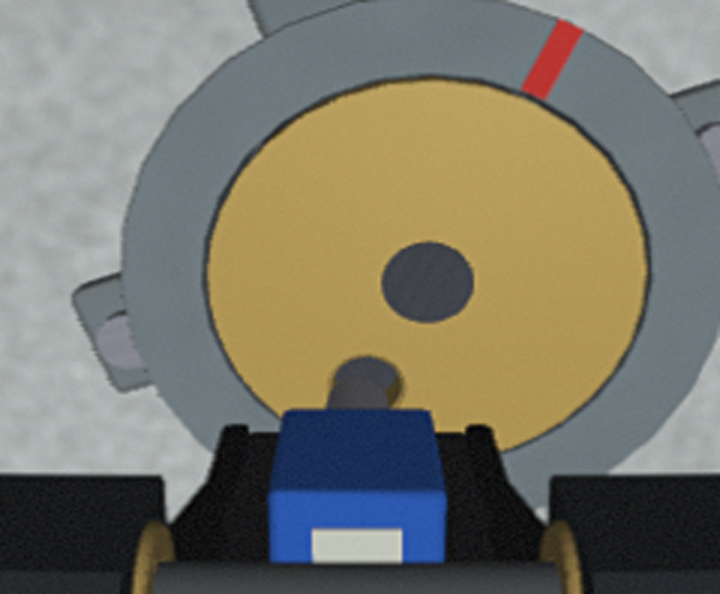

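View pics/s4.png

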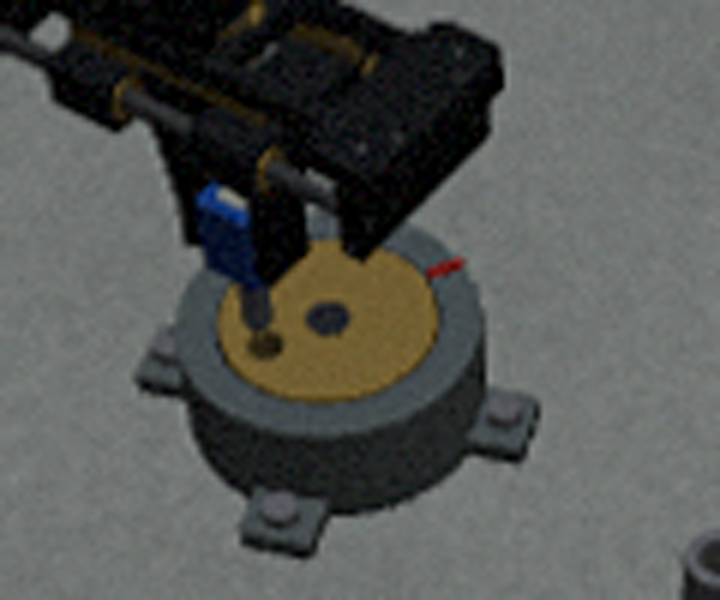

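{"fn": "move_arm", "kwargs": {
  "plan": [
    {"dp": [0, 0.15, 0], "turn": [0, 0, 0], "fingers": 1},
    {"dp": [0, 0, -0.3], "turn": [0, 0, 0], "fingers": 1},
    {"dp": [0, 0, -0.2], "turn": [0, 0, 0], "fingers": 1},
    {"dp": [0, 0, 0], "turn": [0, 0, 0], "fingers": 1},
    {"dp": [0, 0, 0], "turn": [0, 0, 0], "fingers": 1}
  ]
}}

```text
time_s: 8.75
tcp_pos: [0.5475, -0.1857, 0.2746]
eef_rot: [-0.0, -0.078, 0.997, 0.0]
contact_force: [-0.2, -0.3, -0.8]
width: 0.0236
```

Run:
```python
from h import *
i=get_image('wrist')
o=manip.get_obs();T=o['tcp_pos'];print(o['time_s'],T,o['width'],o['contact_force'])
a=np.linspace(0,2*np.pi,60)
im=cv2.resize(i['color'],None,fx=5,fy=5,interpolation=cv2.INTER_CUBIC)
def ring(c,r,z,col):
    p=proj(i,np.c_[c[0]+r*np.cos(a),c[1]+r*np.sin(a),0*a+z]); cv2.polylines(im,[np.int32((p+.5)*5)],True,col,1)
ring((.548,-.185),.007,.049,(0,255,0)); ring((.5227,-.1775),.0425,.049,(0,255,0))
ring(T,.005,T[2]-.2207,(255,0,255)); ring(T,.006,T[2]-.2192,(255,255,0))
cv2.imwrite('pics/w5.png',im[5*190:5*300,5*225:5*365])
```

```text
8.8 [ 0.54753048 -0.1857886   0.27471447] 0.024083697009329948 [ 0.00610858 -0.37077338 -0.39315124]
```

View pics/w5.png

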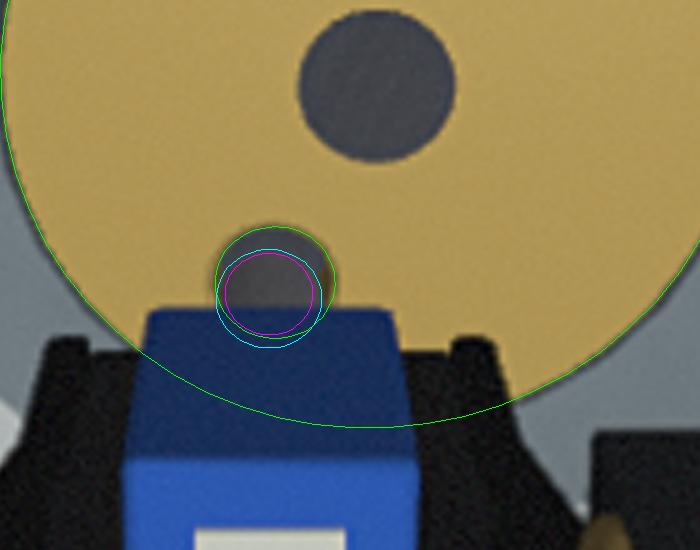

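The projected hole and shank rings match the picture, leaving an offset of about 0.7 mm. I'll trim that and lower gently.

{"fn": "move_arm", "kwargs": {
  "plan": [
    {"dp": [0.03, 0.07, 0], "turn": [0, 0, 0], "fingers": 1},
    {"dp": [0, 0, -0.2], "turn": [0, 0, 0], "fingers": 1},
    {"dp": [0, 0, -0.2], "turn": [0, 0, 0], "fingers": 1},
    {"dp": [0, 0, -0.2], "turn": [0, 0, 0], "fingers": 1},
    {"dp": [0, 0, -0.1], "turn": [0, 0, 0], "fingers": 1},
    {"dp": [0, 0, 0], "turn": [0, 0, 0], "fingers": 1},
    {"dp": [0, 0, 0], "turn": [0, 0, 0], "fingers": 1}
  ]
}}

```text
time_s: 9.38
tcp_pos: [0.5478, -0.1851, 0.2676]
eef_rot: [-0.0, -0.078, 0.997, 0.0]
contact_force: [0.2, -0.5, -0.4]
width: 0.0239
```

{"fn": "move_arm", "kwargs": {
  "plan": [
    {"dp": [0, 0, -0.2], "turn": [0, 0, 0], "fingers": 1},
    {"dp": [0, 0, -0.2], "turn": [0, 0, 0], "fingers": 1},
    {"dp": [0, 0, -0.2], "turn": [0, 0, 0], "fingers": 1},
    {"dp": [0, 0, -0.1], "turn": [0, 0, 0], "fingers": 1},
    {"dp": [0, 0, 0], "turn": [0, 0, 0], "fingers": 1},
    {"dp": [0, 0, 0], "turn": [0, 0, 0], "fingers": 1}
  ]
}}

```text
time_s: 9.88
tcp_pos: [0.5479, -0.1851, 0.2607]
eef_rot: [-0.0, -0.078, 0.997, 0.0]
contact_force: [-0.0, 0.8, -1.1]
width: 0.0238
```

{"fn": "move_arm", "kwargs": {
  "plan": [
    {"dp": [0, 0, -0.1], "turn": [0, 0, 0], "fingers": 1},
    {"dp": [0, 0, -0.1], "turn": [0, 0, 0], "fingers": 1},
    {"dp": [0, 0, -0.1], "turn": [0, 0, 0], "fingers": 1},
    {"dp": [0, 0, -0.1], "turn": [0, 0, 0], "fingers": 1},
    {"dp": [0, 0, 0], "turn": [0, 0, 0], "fingers": 1},
    {"dp": [0, 0, 0], "turn": [0, 0, 0], "fingers": 1}
  ]
}}

```text
time_s: 10.38
tcp_pos: [0.5479, -0.185, 0.2567]
eef_rot: [-0.0, -0.078, 0.997, 0.0]
contact_force: [-0.3, -0.5, -0.4]
width: 0.0236
```

```bash
cat > arc.py <<'E'
import sys,numpy as np
def rows(p,c,r,a0,a1,n,dz=0,sq=None):
    a=np.linspace(a0,a1,n+1)[1:];P=np.c_[c[0]+r*np.cos(a),c[1]+r*np.sin(a)]*100
    q=np.array(p)*100;out=[]
    for t in P:
        d=np.round(t-q,2);q=q+d;out.append([float(d[0]),float(d[1]),dz])
    return out
E
python3 -c "
from arc import *
c=(.5227,-.1775)
R=rows((.5479,-.185),c,.0267,-.29,2.11,20)
print(R[:10]);print(R[10:])"
```

```text
[[0.11, 0.3, 0], [0.04, 0.32, 0], [-0.01, 0.32, 0], [-0.04, 0.31, 0], [-0.08, 0.31, 0], [-0.11, 0.3, 0], [-0.15, 0.29, 0], [-0.19, 0.26, 0], [-0.21, 0.24, 0], [-0.24, 0.21, 0]]
[[-0.27, 0.18, 0], [-0.28, 0.15, 0], [-0.3, 0.11, 0], [-0.31, 0.08, 0], [-0.32, 0.04, 0], [-0.32, -0.0, 0], [-0.32, -0.04, 0], [-0.31, -0.08, 0], [-0.3, -0.11, 0], [-0.28, -0.15, 0]]
```

{"fn": "move_arm", "kwargs": {
  "plan": [
    {"dp": [0.11, 0.3, 0], "turn": [0, 0, 0], "fingers": 1},
    {"dp": [0.04, 0.32, 0], "turn": [0, 0, 0], "fingers": 1},
    {"dp": [-0.01, 0.32, 0], "turn": [0, 0, 0], "fingers": 1},
    {"dp": [-0.04, 0.31, 0], "turn": [0, 0, 0], "fingers": 1},
    {"dp": [-0.08, 0.31, 0], "turn": [0, 0, 0], "fingers": 1},
    {"dp": [0, 0, 0], "turn": [0, 0, 0], "fingers": 1}
  ]
}}

```text
time_s: 10.88
tcp_pos: [0.548, -0.1686, 0.2568]
eef_rot: [-0.0, -0.078, 0.997, 0.0]
contact_force: [0.1, -2.0, -0.2]
width: 0.0235
```

Run:
```python
from h import *
i=get_image('wrist')
o=manip.get_obs();T=o['tcp_pos'];print(o['time_s'],T,o['width'],o['contact_force'],o['eef_rot'])
cv2.imwrite('pics/w6.png',i['color'])
```

```text
10.9333 [ 0.54816377 -0.1686533   0.25679738] 0.023812609515455937 [ 0.50993751 -0.06560352 -1.30898103] [ 1.46273933e-04 -7.84392267e-02  9.96918775e-01  4.72145111e-04]
```

View pics/w6.png

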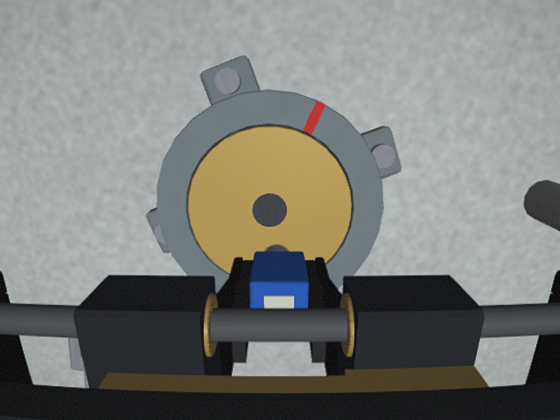

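The collar follows: its hole is now at (276,248) with the pin in it, and the crank force is about 2 N. I'll keep going.

{"fn": "move_arm", "kwargs": {
  "plan": [
    {"dp": [-0.11, 0.3, 0], "turn": [0, 0, 0], "fingers": 1},
    {"dp": [-0.15, 0.29, 0], "turn": [0, 0, 0], "fingers": 1},
    {"dp": [-0.19, 0.26, 0], "turn": [0, 0, 0], "fingers": 1},
    {"dp": [-0.21, 0.24, 0], "turn": [0, 0, 0], "fingers": 1},
    {"dp": [-0.24, 0.21, 0], "turn": [0, 0, 0], "fingers": 1},
    {"dp": [-0.27, 0.18, 0], "turn": [0, 0, 0], "fingers": 1},
    {"dp": [-0.28, 0.15, 0], "turn": [0, 0, 0], "fingers": 1},
    {"dp": [0, 0, 0], "turn": [0, 0, 0], "fingers": 1}
  ]
}}

```text
time_s: 11.6
tcp_pos: [0.5332, -0.1525, 0.2569]
eef_rot: [0.0, -0.078, 0.997, 0.001]
contact_force: [-0.0, -1.5, -1.2]
width: 0.0234
```

{"fn": "move_arm", "kwargs": {
  "plan": [
    {"dp": [-0.3, 0.11, 0], "turn": [0, 0, 0], "fingers": 1},
    {"dp": [-0.31, 0.08, 0], "turn": [0, 0, 0], "fingers": 1},
    {"dp": [-0.32, 0.04, 0], "turn": [0, 0, 0], "fingers": 1},
    {"dp": [-0.32, 0, 0], "turn": [0, 0, 0], "fingers": 1},
    {"dp": [-0.32, -0.04, 0], "turn": [0, 0, 0], "fingers": 1},
    {"dp": [-0.31, -0.08, 0], "turn": [0, 0, 0], "fingers": 1},
    {"dp": [-0.3, -0.11, 0], "turn": [0, 0, 0], "fingers": 1},
    {"dp": [-0.28, -0.15, 0], "turn": [0, 0, 0], "fingers": 1},
    {"dp": [0, 0, 0], "turn": [0, 0, 0], "fingers": 1}
  ]
}}

```text
time_s: 12.35
tcp_pos: [0.5083, -0.1548, 0.2567]
eef_rot: [-0.0, -0.078, 0.997, 0.0]
contact_force: [0.8, 0.0, 0.2]
width: 0.0237
```

Run:
```python
from h import *
i=get_image('wrist')
o=manip.get_obs();T=o['tcp_pos'];print(o['time_s'],T,o['width'],o['contact_force'],o['eef_rot'])
d=T[:2]-[.5227,-.1775];print(np.hypot(*d),np.arctan2(d[1],d[0]))
a=np.linspace(0,2*np.pi,60)
im=cv2.resize(i['color'],None,fx=3,fy=3,interpolation=cv2.INTER_CUBIC)
def ring(c,r,z,col):
    p=proj(i,np.c_[c[0]+r*np.cos(a),c[1]+r*np.sin(a),0*a+z]); cv2.polylines(im,[np.int32((p+.5)*3)],True,col,1)
ring((.5227,-.1775),.0425,.049,(0,255,0));ring((.5227,-.1775),.06,.049,(0,255,0)); ring(T,.006,.049,(255,255,0))
cv2.imwrite('pics/w7.png',im[3*120:3*320,3*150:3*400])
```

```text
12.4 [ 0.50831857 -0.15457921  0.25661071] 0.023826199005385965 [ 1.14136921  0.26514355 -0.64399543] [-7.10302125e-04 -7.78412597e-02  9.96965353e-01  5.65200281e-04]
0.02705897064477101 2.1311486429525597
```

View pics/w7.png

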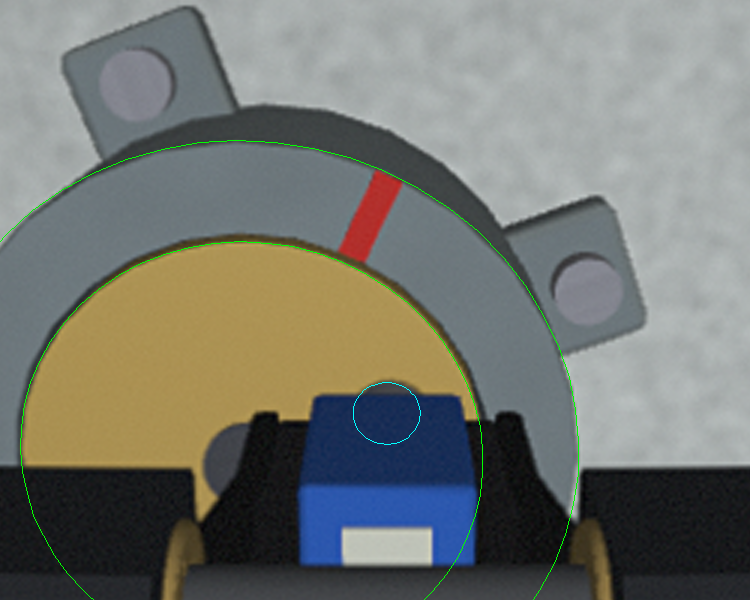

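The collar is at about 2.13 rad, just short of the search arc, and the model rings match the picture. Next I'll touch down gently on the stop face.

{"fn": "move_arm", "kwargs": {
  "plan": [
    {"dp": [0, 0, -0.1], "turn": [0, 0, 0], "fingers": 1},
    {"dp": [0, 0, -0.05], "turn": [0, 0, 0], "fingers": 1},
    {"dp": [0, 0, 0], "turn": [0, 0, 0], "fingers": 1}
  ]
}}

```text
time_s: 12.65
tcp_pos: [0.5086, -0.1545, 0.2548]
eef_rot: [-0.001, -0.078, 0.997, 0.0]
contact_force: [0.1, -0.2, -1.0]
width: 0.0238
```

{"fn": "move_arm", "kwargs": {
  "plan": [
    {"dp": [0, 0, -0.05], "turn": [0, 0, 0], "fingers": 1},
    {"dp": [0, 0, 0], "turn": [0, 0, 0], "fingers": 1}
  ]
}}

```text
time_s: 12.82
tcp_pos: [0.5087, -0.1545, 0.2547]
eef_rot: [-0.001, -0.078, 0.997, 0.0]
contact_force: [-2.3, 0.8, 2.3]
width: 0.024
```

{"fn": "move_arm", "kwargs": {
  "plan": [
    {"dp": [0, 0, -0.05], "turn": [0, 0, 0], "fingers": 1},
    {"dp": [0, 0, 0], "turn": [0, 0, 0], "fingers": 1}
  ]
}}

```text
time_s: 12.98
tcp_pos: [0.5087, -0.1546, 0.2547]
eef_rot: [-0.001, -0.078, 0.997, 0.0]
contact_force: [-3.4, 1.5, 6.3]
width: 0.0237
```

Contact came at a TCP height of 0.2548, which puts the foot at 34 mm, as given for the stop face. The press is about 6 N. I'll sweep in short steps.

```bash
python3 -c "
from arc import *
c=(.5227,-.1775)
R=rows((.5086,-.1545),c,.0268,2.12,3.48,34)
for k in range(0,34,5):print(R[k:k+5])"
```

```text
[[-0.08, -0.07, 0], [-0.09, -0.06, 0], [-0.08, -0.07, 0], [-0.09, -0.07, 0], [-0.08, -0.07, 0]]
[[-0.07, -0.07, 0], [-0.08, -0.08, 0], [-0.07, -0.08, 0], [-0.06, -0.08, 0], [-0.07, -0.09, 0]]
[[-0.06, -0.09, 0], [-0.06, -0.09, 0], [-0.05, -0.09, 0], [-0.05, -0.1, 0], [-0.05, -0.09, 0]]
[[-0.04, -0.1, 0], [-0.04, -0.1, 0], [-0.03, -0.1, 0], [-0.03, -0.11, 0], [-0.02, -0.1, 0]]
[[-0.03, -0.11, 0], [-0.01, -0.1, 0], [-0.02, -0.11, 0], [-0.0, -0.11, 0], [-0.01, -0.1, 0]]
[[0.0, -0.11, 0], [0.0, -0.11, 0], [0.01, -0.1, 0], [0.02, -0.11, 0], [0.01, -0.11, 0]]
[[0.02, -0.1, 0], [0.03, -0.1, 0], [0.03, -0.11, 0], [0.03, -0.1, 0]]
```

{"fn": "move_arm", "kwargs": {
  "plan": [
    {"dp": [-0.08, -0.07, 0], "turn": [0, 0, 0], "fingers": 1},
    {"dp": [-0.09, -0.06, 0], "turn": [0, 0, 0], "fingers": 1},
    {"dp": [-0.08, -0.07, 0], "turn": [0, 0, 0], "fingers": 1}
  ]
}}

```text
time_s: 13.23
tcp_pos: [0.5073, -0.1557, 0.2547]
eef_rot: [0.001, -0.078, 0.997, 0.001]
contact_force: [1.4, 4.1, 2.5]
width: 0.0237
```

{"fn": "move_arm", "kwargs": {
  "plan": [
    {"dp": [-0.09, -0.07, 0], "turn": [0, 0, 0], "fingers": 1},
    {"dp": [-0.08, -0.07, 0], "turn": [0, 0, 0], "fingers": 1},
    {"dp": [-0.07, -0.07, 0], "turn": [0, 0, 0], "fingers": 1}
  ]
}}

```text
time_s: 13.48
tcp_pos: [0.5047, -0.1584, 0.2547]
eef_rot: [0.001, -0.078, 0.997, 0.0]
contact_force: [2.0, 2.8, 3.1]
width: 0.0241
```

{"fn": "move_arm", "kwargs": {
  "plan": [
    {"dp": [-0.08, -0.08, 0], "turn": [0, 0, 0], "fingers": 1},
    {"dp": [-0.07, -0.08, -0.02], "turn": [0, 0, 0], "fingers": 1},
    {"dp": [-0.06, -0.08, 0], "turn": [0, 0, 0], "fingers": 1}
  ]
}}

```text
time_s: 13.73
tcp_pos: [0.5026, -0.1608, 0.2546]
eef_rot: [0.001, -0.078, 0.997, 0.0]
contact_force: [2.8, 4.9, 4.7]
width: 0.0238
```

{"fn": "move_arm", "kwargs": {
  "plan": [
    {"dp": [-0.07, -0.09, 0], "turn": [0, 0, 0], "fingers": 1},
    {"dp": [-0.06, -0.09, 0], "turn": [0, 0, 0], "fingers": 1}
  ]
}}

```text
time_s: 13.9
tcp_pos: [0.5013, -0.1625, 0.2547]
eef_rot: [0.001, -0.078, 0.997, 0.0]
contact_force: [3.2, 5.2, 5.0]
width: 0.0241
```

{"fn": "move_arm", "kwargs": {
  "plan": [
    {"dp": [-0.06, -0.09, 0], "turn": [0, 0, 0], "fingers": 1},
    {"dp": [-0.05, -0.09, 0], "turn": [0, 0, 0], "fingers": 1}
  ]
}}

```text
time_s: 14.07
tcp_pos: [0.5001, -0.1643, 0.2546]
eef_rot: [0.001, -0.078, 0.997, 0.001]
contact_force: [2.6, 5.5, 4.5]
width: 0.0236
```

{"fn": "move_arm", "kwargs": {
  "plan": [
    {"dp": [-0.05, -0.1, 0], "turn": [0, 0, 0], "fingers": 1},
    {"dp": [-0.05, -0.09, 0], "turn": [0, 0, 0], "fingers": 1}
  ]
}}

```text
time_s: 14.23
tcp_pos: [0.4991, -0.1661, 0.2546]
eef_rot: [0.001, -0.078, 0.997, 0.001]
contact_force: [3.3, 5.5, 5.1]
width: 0.0238
```

{"fn": "move_arm", "kwargs": {
  "plan": [
    {"dp": [-0.04, -0.1, 0], "turn": [0, 0, 0], "fingers": 1},
    {"dp": [-0.04, -0.1, 0], "turn": [0, 0, 0], "fingers": 1}
  ]
}}

```text
time_s: 14.4
tcp_pos: [0.4982, -0.1679, 0.2546]
eef_rot: [0.001, -0.078, 0.997, 0.001]
contact_force: [2.0, 6.2, 6.4]
width: 0.0237
```

{"fn": "move_arm", "kwargs": {
  "plan": [
    {"dp": [-0.05, -0.1, 0], "turn": [0, 0, 0], "fingers": 1},
    {"dp": [-0.04, -0.11, 0], "turn": [0, 0, 0], "fingers": 1}
  ]
}}

```text
time_s: 14.57
tcp_pos: [0.4973, -0.17, 0.2546]
eef_rot: [0.001, -0.078, 0.997, 0.001]
contact_force: [2.2, 4.5, 6.2]
width: 0.024
```

{"fn": "move_arm", "kwargs": {
  "plan": [
    {"dp": [-0.04, -0.1, 0], "turn": [0, 0, 0], "fingers": 1},
    {"dp": [-0.03, -0.11, 0], "turn": [0, 0, 0], "fingers": 1}
  ]
}}

```text
time_s: 14.73
tcp_pos: [0.4965, -0.1722, 0.2545]
eef_rot: [0.0, -0.078, 0.997, 0.001]
contact_force: [1.9, 5.4, 5.8]
width: 0.0234
```

{"fn": "move_arm", "kwargs": {
  "plan": [
    {"dp": [-0.02, -0.1, 0], "turn": [0, 0, 0], "fingers": 1},
    {"dp": [-0.02, -0.11, 0], "turn": [0, 0, 0], "fingers": 1}
  ]
}}

```text
time_s: 14.9
tcp_pos: [0.4957, -0.1748, 0.2541]
eef_rot: [-0.0, -0.078, 0.997, 0.0]
contact_force: [2.0, 1.9, -0.7]
width: 0.0238
```

The z force vanished and the TCP dropped 0.5 mm at about 3.04 rad, so the foot is entering the stop hole. I'll press down gently.

{"fn": "move_arm", "kwargs": {
  "plan": [
    {"dp": [0, 0, -0.05], "turn": [0, 0, 0], "fingers": 1},
    {"dp": [0, 0, 0], "turn": [0, 0, 0], "fingers": 1}
  ]
}}

```text
time_s: 15.07
tcp_pos: [0.4952, -0.1758, 0.253]
eef_rot: [-0.001, -0.078, 0.997, -0.0]
contact_force: [1.0, 0.8, 0.2]
width: 0.0239
```

{"fn": "move_arm", "kwargs": {
  "plan": [
    {"dp": [0, 0, -0.1], "turn": [0, 0, 0], "fingers": 1},
    {"dp": [0, 0, 0], "turn": [0, 0, 0], "fingers": 1}
  ]
}}

```text
time_s: 15.23
tcp_pos: [0.4951, -0.1756, 0.2519]
eef_rot: [-0.001, -0.078, 0.997, -0.0]
contact_force: [0.8, 0.6, -1.2]
width: 0.0237
```

{"fn": "move_arm", "kwargs": {
  "plan": [
    {"dp": [0, 0, -0.1], "turn": [0, 0, 0], "fingers": 1},
    {"dp": [0, 0, 0], "turn": [0, 0, 0], "fingers": 1}
  ]
}}

```text
time_s: 15.4
tcp_pos: [0.4951, -0.1754, 0.2509]
eef_rot: [-0.001, -0.078, 0.997, -0.0]
contact_force: [-0.8, 0.6, -0.7]
width: 0.0239
```

{"fn": "move_arm", "kwargs": {
  "plan": [
    {"dp": [0, 0, -0.15], "turn": [0, 0, 0], "fingers": 1},
    {"dp": [0, 0, -0.15], "turn": [0, 0, 0], "fingers": 1},
    {"dp": [0, 0, 0], "turn": [0, 0, 0], "fingers": 1}
  ]
}}

```text
time_s: 15.65
tcp_pos: [0.4955, -0.175, 0.2481]
eef_rot: [-0.0, -0.078, 0.997, 0.0]
contact_force: [-0.9, -0.1, 0.3]
width: 0.0235
```

{"fn": "move_arm", "kwargs": {
  "plan": [
    {"dp": [0, 0, -0.15], "turn": [0, 0, 0], "fingers": 1},
    {"dp": [0, 0, -0.15], "turn": [0, 0, 0], "fingers": 1},
    {"dp": [0, 0, 0], "turn": [0, 0, 0], "fingers": 1}
  ]
}}

```text
time_s: 15.9
tcp_pos: [0.4957, -0.1749, 0.2452]
eef_rot: [-0.0, -0.078, 0.997, 0.0]
contact_force: [-0.6, -0.1, -0.3]
width: 0.0242
```

{"fn": "move_arm", "kwargs": {
  "plan": [
    {"dp": [0, 0, -0.15], "turn": [0, 0, 0], "fingers": 1},
    {"dp": [0, 0, -0.15], "turn": [0, 0, 0], "fingers": 1},
    {"dp": [0, 0, 0], "turn": [0, 0, 0], "fingers": 1}
  ]
}}

```text
time_s: 16.15
tcp_pos: [0.4957, -0.1749, 0.2423]
eef_rot: [-0.0, -0.078, 0.997, 0.0]
contact_force: [-0.0, 0.0, -1.7]
width: 0.024
```

{"fn": "move_arm", "kwargs": {
  "plan": [
    {"dp": [0, 0, -0.15], "turn": [0, 0, 0], "fingers": 1},
    {"dp": [0, 0, -0.15], "turn": [0, 0, 0], "fingers": 1},
    {"dp": [0, 0, 0], "turn": [0, 0, 0], "fingers": 1}
  ]
}}

```text
time_s: 16.4
tcp_pos: [0.4956, -0.1749, 0.2392]
eef_rot: [-0.0, -0.078, 0.997, 0.0]
contact_force: [-0.1, -1.1, -0.8]
width: 0.0239
```

{"fn": "move_arm", "kwargs": {
  "plan": [
    {"dp": [0, 0, -0.1], "turn": [0, 0, 0], "fingers": 1},
    {"dp": [0, 0, -0.05], "turn": [0, 0, 0], "fingers": 1},
    {"dp": [0, 0, 0], "turn": [0, 0, 0], "fingers": 1}
  ]
}}

```text
time_s: 16.65
tcp_pos: [0.4957, -0.175, 0.238]
eef_rot: [-0.0, -0.078, 0.997, 0.0]
contact_force: [-1.0, 0.7, -0.5]
width: 0.0238
```

{"fn": "move_arm", "kwargs": {
  "plan": [
    {"dp": [0, 0, -0.05], "turn": [0, 0, 0], "fingers": 1},
    {"dp": [0, 0, 0], "turn": [0, 0, 0], "fingers": 1}
  ]
}}

```text
time_s: 16.82
tcp_pos: [0.4958, -0.175, 0.2377]
eef_rot: [0.0, -0.078, 0.997, 0.0]
contact_force: [-0.9, 1.1, 1.2]
width: 0.0237
```

{"fn": "move_arm", "kwargs": {
  "plan": [
    {"dp": [0, 0, -0.05], "turn": [0, 0, 0], "fingers": 1},
    {"dp": [0, 0, 0], "turn": [0, 0, 0], "fingers": 1}
  ]
}}

```text
time_s: 16.98
tcp_pos: [0.4959, -0.175, 0.2377]
eef_rot: [0.0, -0.078, 0.997, 0.0]
contact_force: [-1.9, 0.3, 4.5]
width: 0.0238
```

{"fn": "move_arm", "kwargs": {
  "plan": [
    {"dp": [0, 0, -0.03], "turn": [0, 0, 0], "fingers": 1},
    {"dp": [0, 0, 0], "turn": [0, 0, 0], "fingers": 1}
  ]
}}

```text
time_s: 17.15
tcp_pos: [0.4959, -0.1751, 0.2377]
eef_rot: [0.0, -0.078, 0.997, 0.0]
contact_force: [-2.8, 1.2, 8.3]
width: 0.024
```

The pin is seated: it went down 17.1 mm from the face, as it should, and is now firm at 8 N. I'll relax, open and lift.

{"fn": "move_arm", "kwargs": {
  "plan": [
    {"dp": [0, 0, 0.1], "turn": [0, 0, 0], "fingers": 1},
    {"dp": [0, 0, 0], "turn": [0, 0, 0], "fingers": -1},
    {"dp": [0, 0, 0], "turn": [0, 0, 0], "fingers": -1},
    {"dp": [0, 0, 0], "turn": [0, 0, 0], "fingers": -1},
    {"dp": [0, 0, 0], "turn": [0, 0, 0], "fingers": -1},
    {"dp": [0, 0, 0], "turn": [0, 0, 0], "fingers": -1},
    {"dp": [0, 0, 0], "turn": [0, 0, 0], "fingers": -1}
  ]
}}

```text
time_s: 17.73
tcp_pos: [0.4958, -0.175, 0.2377]
eef_rot: [-0.0, -0.078, 0.997, 0.0]
contact_force: [-0.6, 0.4, -0.5]
width: 0.0558
```

{"fn": "move_arm", "kwargs": {
  "plan": [
    {"dp": [0, 0, 0.5], "turn": [0, 0, 0], "fingers": -1},
    {"dp": [0, 0, 1], "turn": [0, 0, 0], "fingers": -1},
    {"dp": [0, 0, 1], "turn": [0, 0, 0], "fingers": -1},
    {"dp": [0, 0, 1.5], "turn": [0, 0, 0], "fingers": -1},
    {"dp": [0.5, 0, 2], "turn": [0, 0, 0], "fingers": -1},
    {"dp": [1, 0, 2], "turn": [0, 0, 0], "fingers": -1},
    {"dp": [1, 0, 2], "turn": [0, 0, 0], "fingers": -1},
    {"dp": [1, 0, 1], "turn": [0, 0, 0], "fingers": -1},
    {"dp": [1, 0, 0], "turn": [0, 0, 0], "fingers": -1},
    {"dp": [0, 0, 0], "turn": [0, 0, 0], "fingers": -1},
    {"dp": [0, 0, 0], "turn": [0, 0, 0], "fingers": -1}
  ]
}}

```text
time_s: 18.65
tcp_pos: [0.5407, -0.1748, 0.3472]
eef_rot: [-0.001, -0.078, 0.997, 0.0]
contact_force: [0.2, 0.1, -0.6]
width: 0.087
```

Run:
```python
from h import *
i=get_image('wrist');cv2.imwrite('pics/w8.png',i['color'])
s=get_image('scene');cv2.imwrite('pics/s8.png',cv2.resize(s['color'][80:400,90:430],None,fx=2.2,fy=1.8,interpolation=cv2.INTER_CUBIC))
o=manip.get_obs();print(o['time_s'],o['tcp_pos'],o['width'],o['contact_force'])
```

```text
18.75 [ 0.53996156 -0.17500869  0.34664326] 0.08718533467214387 [-0.10635142  0.2605484   0.20615936]
```

View pics/w8.png

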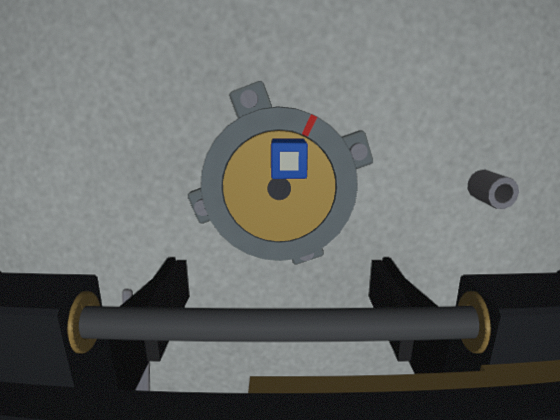

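View pics/s8.png

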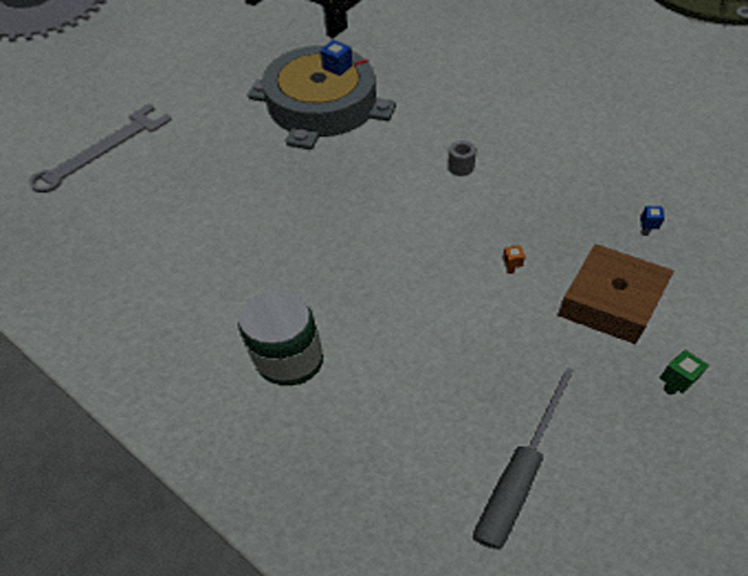

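The head sits upright on the collar, near the red mark, with its spot at (289,161) in the wrist view. No bystander has moved. I'll check the head's height by triangulation, then hand in.

Run:
```python
from h import *
P=[]
for c,box in(('wrist',(130,190,260,320)),('scene',(85,130,220,270))):
    i=get_image(c);h=hsv(i);S,V,H=h[...,1],h[...,2],h[...,0]
    m=np.zeros(V.shape,bool);r0,r1,c0,c1=box
    bl=np.zeros_like(m);bl[r0:r1,c0:c1]=((H>100)&(H<130)&(S>120))[r0:r1,c0:c1]
    b=max(blobs(bl,10),key=lambda x:x[0][4])[2]
    hm=np.zeros(V.shape,np.uint8);cv2.fillConvexPoly(hm,cv2.convexHull(np.argwhere(b)[:,::-1].astype(np.int32)),1)
    w=max(blobs((hm>0)&(S<90)&(V>90),3),key=lambda x:x[0][4]);print(c,w[1],ray(i,w[1],.083))
    P.append((ray(i,w[1],.083)[0],ray(i,w[1],.2)[0]))
A=[];B=[]
for p,q in P:
    d=(q-p)/np.linalg.norm(q-p);M=np.eye(3)-np.outer(d,d);A.append(M);B.append(M@p)
print('tri',np.linalg.lstsq(np.vstack(A),np.hstack(B),rcond=None)[0])
hand_in()
```

```text
wrist [288.94986072 162.        ] [[ 0.49599886 -0.17490002  0.083     ]]
scene [241.86363636 106.22727273] [[ 0.49568812 -0.17657451  0.083     ]]
tri [ 0.49617018 -0.17528105  0.08418033]
the job is handed in; nothing more can be done
```

The blue pin is in the collar and the stop hole, pushed fully home, and the job was handed in at about 19 s of the 72 s allowed. There is no verdict, because `hand_in()` reports none.

- **Finding the hole:** I took the pin from its block, set it in the collar hole and turned the collar about 3.3 rad counter-clockwise. It dropped in at about 0.2 rad past the red mark.
- **Forces:** Pressing while feeling for the hole stayed at about 6 N, and seating it took about 8 N at most. The pin travelled 17.1 mm below the stop face, against 17 mm expected.
- **Last checks:**
  - Triangulating the head's top put it at 84 mm, against the 83 mm expected. That is within the calibration error.
  - The horizontal position agrees with the seated pose to about 2 mm.
  - The pictures show the pin upright, the gripper clear of it, and the bystanders that show in the last scene view where they were. I checked the bystanders only by eye.
- **Disagreements:** None beyond those two small position differences.

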